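# Hook a shelf bracket into a slotted post and push it down until it locks

### The arm

A 7-joint arm with a two-finger parallel gripper is mounted at the origin on the work surface. World frame = base frame: x ahead of the robot, y to its left, z up, the work surface at z = 0. Lengths are in m, angles in rad, forces in N, time in s.
With the tool pointing down it reaches from about 0.4 to 0.85 m from the base axis. Payload 4.5 kg.
Tool frame: the origin (TCP) lies at the very end of the fingers, on their centre line; the grasp point (between the pads) lies 19 mm behind it; z points along the fingers, y is the line along which they close (so a half turn about z gives the same grasp; the last joint's range is limited). The gripper opens to 88 mm and grips with 3 to 60 N. Pads are 18 mm wide; open, the fingers measure 123 mm over their backs; the gripper's body (75 mm by 187 mm) begins 45 mm behind the grasp point.
Start: joints at [-1.149, 0.689, -0.195, 1.565, 0.157, 0.902, -0.215], TCP at [0.236, 0.579, 0.21] pointing down, gripper open.
Joint ranges: [-3.01, 3.01], [-0.46, 2.08], [-1.47, 1.51], [0.13, 2.56], [-1, 4.14], [0.04, 2.09], [-2.66, 2.66]. Speed limits (rad/s): [2.57, 2.57, 3.14, 3.14, 3.14, 3.14, 3.14].

### API

Orientations are given as a unit quaternion [x, y, z, w].
In Python, from plant import r gives the robot as it stands. The module is installed in compiled form; this text tells all that it offers.
- The arm moves only by the tool step_arm, never from a script. Its argument "increments" is a list of rows, each a list of 2 entries, a list of its own where there are three numbers: the shift along the world's x, y, z in cm, then the turn, a rotation vector about the world's x, y, z in degrees. A call has exactly 10 rows; each row shifts and turns the commanded pose from where the row before left it; what a row does not reach is not made up. A row lasts 1/10 s, in which the tool goes at most 50 mm and 8.59 degrees, less where a joint would pass 70% of its speed; a pose out of reach is approached as far as the arm can. A call is refused whole if a number of a shift passes 5 or a number of a turn 8.59, either way. A call with a gripper value outside its range is refused whole. "fingers" is the opening, from 0 (shut) to 1 (fully open), set as the call begins (left out, the last holds). The fingers move at their own pace and stop on an object; "grip_force" is the grip in N (left out, the last holds). Time passes only in rows, so rows that do not move let the fingers close, or fill a call up. It gives the time, the measured TCP pose, the force, the opening and the grip force at its end, in the units of the state.
- r.get_state(): the state, without advancing time (a new reading comes with each control period).
- r.snapshot(name): name is "side" or "top" or "wrist"; returns (picture, depth): 384x512x3 uint8, red, green, blue; 384x512 float32, m along the optical axis (not along the pixel's ray), 0 where there is no reading.
- r.calibration(name): a dict with "fov_y" (degrees; the focal length in pixels is half the picture's height over the tangent of half this angle, whatever the lens; pixels are square), "cx", "cy" (the principal point, pixels), "k1" (the pictures are not rectified: a ray, as slopes to the right and down, at radius r is drawn at 1 + k1 r^2 times it, then the intrinsics apply), "R" (3x3) and "t" (3): a world point X has camera coordinates R X + t. Camera axes: x right, y down, z forward; pixel columns grow to the right and rows downward; lengths in m; the calibration is good to about 2 mm. A picture is of the moment at which its call begins: read the wrist's pose just before it. calibration takes no time and is no camera call; for the wrist camera it gives the pose at the moment of the call.
- r.finish_job(): hands the job in; it is judged then, once.
The state is a dict: "clock": time; "q": joint angles; "qd": joint speeds; "joint_torque": joint torques, N m; "tool_pos": TCP position; "eef_rot": TCP orientation; "contact_force": force on the tool from outside, world axes, zero at the start; "moment": the same for the moment, N m; "opening": opening from 0.0 (shut) to 1.0 (fully open); "finger_force": force on a finger pad.
Only numpy, scipy, OpenCV 4.12 (cv2) and the standard library are available. Lean on these libraries where they do the work, as an engineer would, in place of code of your own. Each camera call takes 0.05 s, during which the arm holds its last target. There are 200 camera calls.

### The job

Two slotted posts are bolted to the bench; one already carries its shelf bracket. Pick up the loose bracket, hook both its tabs through the slots of the empty post, and push it down gently until the spring latch in the post snaps back out above the upper tab, so that it is locked like the other one. Then let go; do not force the bracket against the post, and leave the jar, the mug and the sanding block where they are.

Things in the scene. Friction and masses are not known exactly. Their poses are not given: they have to be found in the camera images.
- bracket_grip (a point): Middle of the gripping web of the loose steel bracket, which stands upright on the bench. Bracket axes: +x to its back, where the tabs are; z up. 66 mm above its underside, 50 mm in front (-x) of its back face, mid-width. The web is 8 mm thick (y), from 4 to 70 mm in front of the back face and 4 to 88 mm above the underside; grip it from above, fingers closing along y.
- bracket: The same bracket, 0.2 to 0.3 kg; origin: middle of the lower edge of its back face. Flange at the bottom: 85 mm long (x), 40 wide, 4 thick, an 18 mm high lip at its front end. Back plate: 40 mm wide, 4 thick, 115 high.
- bracket_pad (a point): Centre of the bracket's flat push pad, the top of its back plate, 115 mm above its underside: 40 mm wide (y), 28 mm deep (x), 4 mm thick, from 10 mm in front of the back face to 18 mm behind it, so that it overhangs the top of the post. This point is 4 mm behind the back face, nearly above the spring seat; pushing here barely tips the bracket.
- bracket_tabs (a point): Tip of the upper tab, 11.5 mm behind the back face, 62 mm above the underside. Each tab is 6 mm thick (y), mid-width: a neck 5.5 mm long, 10 mm high, then a hook 6 mm long whose top is level with the neck's and whose foot hangs 14 mm below the neck (24 mm high in all). Neck undersides are 22 mm (lower tab) and 62 mm (upper tab) above the bracket's underside.
- post_mount (a point): Point on the face of the empty post that looks away from the robot, mid-width, 90 mm above the bench; +x into the post, z up. Nominally bracket's origin and axes come here when locked, the plate flat on the face. BUT the slotted strip is clamped by hand and sits up to 13 mm higher or lower, and this point does not follow it: see or feel the true height.
- post: The empty post, fixed; origin on the bench under mid-face. Grey channel 44 mm wide, 175 high; pale strip 40 mm wide on its face (greased) with two slots 12 mm wide, 22 to 50 mm and 62 to 90 mm above the underside of a bracket at its lowest. So both tabs pass straight in with the bracket 14 to 18 mm above its lowest place; else their tips stop on the face, the plate 11.5 mm off it.
- post_top (a point): Top of the channel, over mid-face (the strip ends 177 to 203 mm above the bench). Once hooked in, the bracket goes down 6 to 10 mm freely, then 8 mm against a spring seat inside the post: 7 N, growing to 15 N. The latch snaps about 2.5 mm above the hard bottom and holds it. Let go earlier, the bracket hangs about 8 mm above the bottom and does not lock by its weight. Over 70 N between bracket and post (contacts added up) damages the strip.
- latch (a joint): Spring latch in the top of the upper slot, 15 mm high, 10 mm wide, its nose flush with the face: 0 when out, growing (m) as it is pushed into the post. The upper tab pushes it in to 0.009 to 0.0115 when hooked in (spring 1.5 to 2.5 N); it returns to 0, above that tab, when the bracket is fully down.
- done_mount (a point): The same point (mid-face, 90 mm above the bench) on the other post, whose bracket is already fitted and fixed; its flange reaches 85 mm out from the face and its top is 205 mm above the bench. Keep clear of it.
- jar: Bystander: closed glass jar, 60 mm across, 85 mm high, origin under its centre.
- sanding_block: Bystander: cork sanding block 110 x 65 x 35 mm, origin under its centre.
- mug: Bystander: mug 80 mm across and 90 mm high, with a handle, origin under its centre.
Things that resemble listed ones, but are neither listed nor needed, are in the scene too. There is more than one size of the bracket; the one meant has the size given above.

How it is judged:
By the outcome, as a careful person would: the job done as asked, in the order asked, and still so for the second after the job is handed in, with the robot touching nothing.
It also fails if it takes over 72 s, if anything falls off the work surface, if the arm or the gripper's body presses on something with over 40 N, if the wrist force passes 120 N, or if a joint passes its speed limit or range.

## Working session

There is one attempt and no reset: what is moved stays moved. The work goes in short steps, Python scripts to look and compute and a tool call to move; the robot and the scene stay as the last step left them, time stands still between calls to the robot, and variables do not carry over. Pictures are saved under pics/ and viewed, at most 10 in all, crops included, and the job is handed in when it is done.

Besides the shell and the picture viewer there is one more tool, called after ">>>" by a JSON object that holds its "fn" and its "kwargs". step_arm: Moves the arm, as the interface text tells. Its arguments: {"type":"object","properties":{"increments":{"type":"array","items":{"type":"array"}},"fingers":{"type":"number"},"grip_force":{"type":"number"}},"required":["increments"]}

```bash
mkdir -p pics
cat > h.py <<'E'
import numpy as np, cv2
from plant import r
def cal(n):
    c=r.calibration(n); f=192/np.tan(np.radians(c['fov_y'])/2)
    return f,c['cx'],c['cy'],c['k1'],np.array(c['R']),np.array(c['t'])
def snap(n,save=True):
    c=cal(n); im,d=r.snapshot(n)
    return im,d,c
def rays(c,uv):
    f,cx,cy,k1,R,t=c; p=(np.atleast_2d(uv).astype(float)-[cx,cy])/f
    s=p.copy()
    for _ in range(20): s=p/(1+k1*(s**2).sum(1,keepdims=True))
    return np.c_[s,np.ones(len(s))]
def world(c,uv,z):   # depth z
    v=rays(c,uv)*np.reshape(z,(-1,1)); return (v-c[5])@c[4]
def plane(c,uv,h):
    v=rays(c,uv)@c[4]; o=-c[4].T@c[5]
    return o+v*((h-o[2])/v[:,2:3])
def cloud(c,d):
    g=np.mgrid[0:384,0:512]; uv=np.c_[g[1].ravel(),g[0].ravel()]
    P=world(c,uv,d.ravel()); P[d.ravel()==0]=np.nan
    return P.reshape(384,512,3)
def proj(c,X):
    f,cx,cy,k1,R,t=c; v=np.atleast_2d(X)@R.T+t; s=v[:,:2]/v[:,2:]
    return s*(1+k1*(s**2).sum(1,keepdims=True))*f+[cx,cy]
E
python3 - <<'E'
from h import *
s=r.get_state(); print(s)
ims=[]
for n in('top','side'):
    im,d,c=snap(n); np.savez(f'{n}0.npz',im=im,d=d); print(n,-c[4].T@c[5],c[4][2])
    cv2.imwrite(f'pics/{n}0.png',cv2.resize(im[:,:,::-1],(800,600)))
E
```

```text
{'clock': 0.0, 'q': array([-1.14921673,  0.68996068, -0.19454153,  1.56636078,  0.15727555,
        0.90252372, -0.21507726]), 'qd': array([ 0.00030327,  0.00044549,  0.00062927, -0.00066127, -0.00019085,
       -0.00036915,  0.00087881]), 'joint_torque': array([-1.50916167e-04, -5.27559292e+01, -1.26663845e+00, -1.53431726e+01,
       -5.24907745e-02,  6.32171912e-03,  1.59587330e-04]), 'tool_pos': array([0.2360988 , 0.57792924, 0.20902087]), 'eef_rot': array([ 1.92620605e-01,  9.81272865e-01, -9.22074724e-04, -1.27166351e-04]), 'contact_force': array([0.04141073, 1.17984639, 0.19735176]), 'moment': array([-0.01430034,  0.02993776, -0.00728722]), 'finger_force': 0.0, 'opening': 1.0022604167654834}
top [0.37219148 0.00600064 0.97165475] [ 0.19540024 -0.04125424 -0.97985552]
side [ 0.47581083 -0.72682713  0.69636788] [ 0.07440349  0.79200926 -0.60595829]
```

View pics/top0.png

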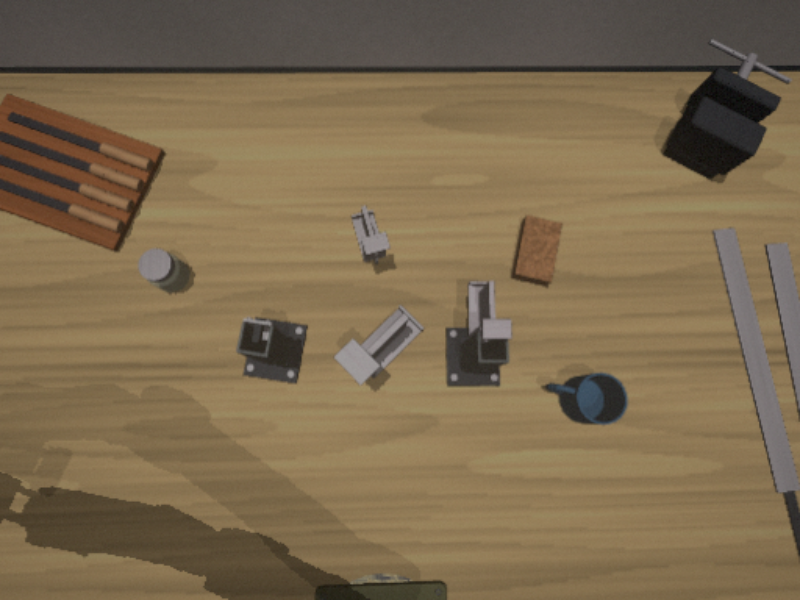

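View pics/side0.png

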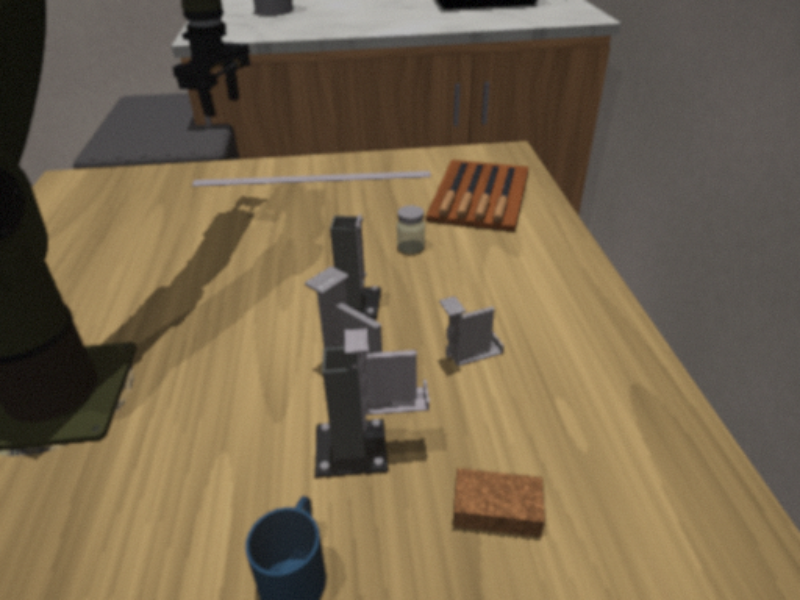

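Top view: candidates for the loose bracket are the wide one at (380,345) and the narrow one at (370,235). The bracket at (490,325) is already fitted, and the empty post is at (270,345). The side view shows the same two at (345,310) and (470,335). I'll measure their sizes next.

Run:
```python
from h import *
for n in('top','side'):
    z=np.load(n+'0.npz'); c=cal(n); P=cloud(c,z['d']); np.save(n+'P.npy',P)
    if n=='top':
        for nm,(u0,u1,v0,v1) in dict(wide=(330,430,300,390),narrow=(345,395,200,268),post=(232,312,310,390),done=(440,515,275,390)).items():
            s=.64; Q=P[int(v0*s):int(v1*s),int(u0*s):int(u1*s)].reshape(-1,3); Q=Q[Q[:,2]>.003]
            print(nm,'hist',[(round(a*1000),int(k)) for k,a in zip(*np.histogram(Q[:,2],np.arange(0,.26,.01))) if k])
            zt=Q[:,2].max(); 
            if 1:
                zz=np.percentile(Q[:,2],99)
                T=Q[Q[:,2]>zz-.012]; rect=cv2.minAreaRect((T[:,:2]*1000).astype(np.float32)); print('  top z',zz,np.median(T,0),rect)
                # whole footprint
                rect=cv2.minAreaRect((Q[:,:2]*1000).astype(np.float32)); print('  all',rect)
    for nm,(u0,u1,v0,v1) in dict(wide=(300,385,262,380),narrow=(438,506,292,370)).items():
        if n=='side':
            s=.64; Q=P[int(v0*s):int(v1*s),int(u0*s):int(u1*s)].reshape(-1,3); Q=Q[Q[:,2]>.006]
            print(nm,'side zmax',np.nanpercentile(Q[:,2],[95,99,100]))
a=cv2.imread('pics/top0.png')
im=np.load('top0.npz')['im'][:,:,::-1]; cr=im[125:255,140:340]; 
cv2.imwrite('pics/crop1.png',cv2.convertScaleAbs(cv2.resize(cr,(800,520),interpolation=cv2.INTER_CUBIC),alpha=1.4))
```

```text
wide hist [(0, 467), (10, 7), (20, 55), (30, 20), (40, 2), (50, 2), (60, 20), (70, 1), (80, 9), (90, 16), (100, 1), (110, 25), (120, 160), (130, 1), (150, 51), (160, 404)]
  top z 0.16431836798621216 [0.43804276 0.02952003 0.16154726] ((438.81829833984375, 29.364524841308594), (55.555171966552734, 39.27989959716797), 43.88295364379883)
  all ((479.62738037109375, -7.2091827392578125), (168.6962432861328, 149.79766845703125), 86.24576568603516)
narrow hist [(0, 119), (10, 33), (20, 20), (30, 20), (40, 11), (50, 9), (60, 12), (70, 9), (80, 62), (90, 3), (110, 183)]
  top z 0.11706080763282736 [ 0.62671055 -0.00099137  0.11448289] ((627.0039672851562, -0.9992160797119141), (28.003740310668945, 39.97114181518555), 15.38255786895752)
  all ((674.6578979492188, 12.029582977294922), (79.66737365722656, 129.93572998046875), 84.95391845703125)
post hist [(0, 647), (10, 103), (20, 26), (30, 18), (40, 23), (50, 23), (60, 21), (70, 27), (80, 24), (90, 44), (100, 31), (110, 28), (120, 38), (130, 45), (140, 46), (150, 51), (160, 96), (170, 185), (180, 11)]
  top z 0.17967504756361707 [0.47967924 0.16996512 0.17365347] ((475.9538269042969, 170.8208465576172), (44.43510055541992, 50.902523040771484), 79.24911499023438)
  all ((477.172119140625, 188.91445922851562), (125.3833999633789, 118.59532928466797), 79.74763488769531)
done hist [(0, 614), (10, 99), (20, 28), (30, 14), (40, 31), (50, 24), (60, 24), (70, 28), (80, 47), (90, 225), (100, 82), (110, 58), (120, 50), (130, 44), (140, 75), (150, 46), (160, 54), (170, 210), (180, 7), (190, 3), (200, 239)]
  top z 0.2061126804135531 [ 0.47612027 -0.16378324  0.20423456] ((475.7149353027344, -163.6946563720703), (38.915531158447266, 28.337892532348633), 87.12211608886719)
  all ((502.9959411621094, -173.12246704101562), (123.58187866210938, 198.86724853515625), 85.98387908935547)
wide side zmax [0.20437621 0.20562844 0.20720289]
narrow side zmax [0.11494719 0.11622849 0.11722404]
```

View pics/crop1.png

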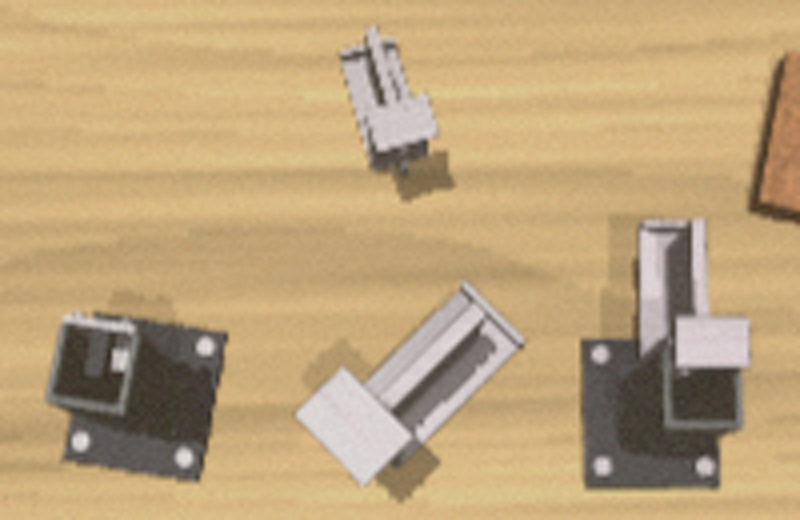

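The crop shows the narrow one at crop (390,100). Its pad measures 28x40 mm and its top is 115 mm high, so it is the target; the wide one has a 55x39 mm pad at 162 mm and is a decoy. Next I'll refine both poses.

Run:
```python
from h import *
P=np.load('topP.npy'); s=.64
def reg(u0,u1,v0,v1):
    Q=P[int(v0*s):int(v1*s),int(u0*s):int(u1*s)].reshape(-1,3); return Q[Q[:,2]>.003]
def line(T): 
    T=T[:,:2]; m=T.mean(0); w=np.linalg.svd(T-m,full_matrices=0)[2][0]; return m,np.degrees(np.arctan2(w[1],w[0]))
Q=reg(345,395,200,268)
W=Q[(Q[:,2]>.082)&(Q[:,2]<.094)]; print('web',len(W),W[:,2].mean(),line(W),np.ptp(W,axis=0))
T=Q[Q[:,2]>.108]; print('pad',T.mean(0),cv2.minAreaRect((T[:,:2]*1000).astype(np.float32)))
Q=reg(232,312,310,390)
T=Q[Q[:,2]>.166]; print('post top z pct',np.percentile(T[:,2],[5,25,50,75,90,95,98,100]))
X=np.array([-.982,.187]); Y=np.array([-.187,-.982])
o=T[:,:2]@np.c_[X,Y]; 
for i in range(len(T)): pass
k=T[:,2]>.1775; print('high pts',T[k].round(4).tolist()); 
B=Q[(Q[:,2]>.003)&(Q[:,2]<.02)]; print('base',cv2.minAreaRect((B[:,:2]*1000).astype(np.float32)))
c=cal('wrist'); st=r.get_state()
from scipy.spatial.transform import Rotation as Ro
Rt=Ro.from_quat(st['eef_rot']).as_matrix()
print('cam in tool',Rt.T@(-c[4].T@c[5]-st['tool_pos'])); print('cam axes in tool\n',(c[4]@Rt).round(3)); print(r.calibration('wrist')['fov_y'])
```

```text
web 64 0.08742358873315041 (array([0.67313293, 0.01162813]), np.float64(-168.29558310503987)) [0.07243184 0.01728325 0.0082741 ]
pad [ 0.6270772  -0.00083397  0.11435881] ((627.0039672851562, -0.9992160797119141), (28.003740310668945, 39.97114181518555), 15.38255786895752)
post top z pct [0.16769395 0.17046757 0.1735504  0.17551194 0.17855854 0.17992147
 0.18065984 0.18149605]
high pts [[0.501, 0.1854, 0.1788], [0.5011, 0.1835, 0.1778], [0.5009, 0.1812, 0.1785], [0.4984, 0.1869, 0.1815], [0.4988, 0.1834, 0.1781], [0.4986, 0.1809, 0.1793], [0.4984, 0.1765, 0.1797], [0.4985, 0.1745, 0.1789], [0.4982, 0.172, 0.1803], [0.4982, 0.17, 0.1799], [0.498, 0.1675, 0.1812], [0.4964, 0.1789, 0.1786], [0.496, 0.1762, 0.1809], [0.4962, 0.1743, 0.1797], [0.496, 0.1719, 0.1807], [0.4958, 0.1696, 0.1813], [0.4961, 0.1679, 0.1791], [0.4961, 0.1657, 0.1792], [0.4962, 0.1638, 0.1778], [0.4957, 0.1611, 0.1807], [0.4958, 0.1591, 0.18], [0.4958, 0.157, 0.1794], [0.4958, 0.1548, 0.1796], [0.4959, 0.1528, 0.1785], [0.494, 0.1658, 0.1785], [0.4939, 0.1637, 0.1783], [0.4935, 0.1611, 0.1805], [0.4937, 0.1592, 0.1789], [0.4937, 0.1549, 0.1787], [0.4934, 0.1525, 0.18], [0.4934, 0.1503, 0.18], [0.4934, 0.1482, 0.1799], [0.4915, 0.1529, 0.1779], [0.4911, 0.1502, 0.1806], [0.4914, 0.1484, 0.1784], [0.4813, 0.1915, 0.1781]]
base ((477.172119140625, 188.91445922851562), (125.3833999633789, 118.59532928466797), 79.74763488769531)
cam in tool [ 0.07116212 -0.00032033 -0.1749434 ]
cam axes in tool
 [[-0.001  1.    -0.   ]
 [-0.962 -0.001 -0.274]
 [-0.274  0.     0.962]]
67.54940209306959
```

>>> {"fn": "step_arm", "kwargs": {"increments": [[[3.0,-3.0,2.0],[0,0,2.5]],[[3.3,-3.2,1.5],[0,0,2.5]],[[3.3,-3.2,1.0],[0,0,2.5]],[[3.3,-3.2,1.0],[0,0,2.5]],[[3.3,-3.2,1.0],[0,0,2.5]],[[3.3,-3.2,1.0],[0,0,2.5]],[[3.3,-3.2,1.0],[0,0,2.5]],[[3.3,-3.2,0.5],[0,0,2.5]],[[3.3,-3.2,0],[0,0,2.5]],[[3.3,-3.2,0],[0,0,2.5]]]}}

```text
clock: 1.1
tool_pos: [0.5643, 0.2589, 0.2997]
eef_rot: [-0.025, 1.0, -0.0, -0.0]
contact_force: [0.6, 0.7, -0.4]
opening: 0.999
finger_force: 0.0
```

>>> {"fn": "step_arm", "kwargs": {"increments": [[[3.0,-3.0,0],[0,0,0]],[[3.0,-3.0,0],[0,0,0]],[[3.0,-2.5,0],[0,0,0]],[[0,0,0],[0,8.0,0]],[[0,0,0],[0,8.0,0]],[[0,0,0],[0,8.0,0]],[[0,0,0],[0,8.0,0]],[[0,0,0],[0,8.0,0]],[[0,0,0],[0,0,0]],[[0,0,0],[0,0,0]]]}}

```text
clock: 2.1
tool_pos: [0.6277, 0.1687, 0.2834]
eef_rot: [-0.015, 0.953, 0.011, -0.304]
contact_force: [0.0, 0.2, 1.3]
opening: 1.004
finger_force: 0.0
```

Run:
```python
from h import *
s=r.get_state(); print(s['clock'],s['tool_pos'],s['eef_rot'],s['q'])
im,d,c=snap('wrist'); np.savez('w1.npz',im=im,d=d,c=np.array(c,dtype=object)); cv2.imwrite('pics/w1.png',cv2.convertScaleAbs(cv2.resize(im[:,:,::-1],(800,600)),alpha=1.4))
```

```text
2.1 [0.6277122  0.16870408 0.28336528] [-0.0153536   0.95263176  0.01097268 -0.30354011] [-0.24241729  1.10753252 -0.0330522   0.53601692 -0.15517347  2.08955709
  1.30082059]
```

View pics/w1.png

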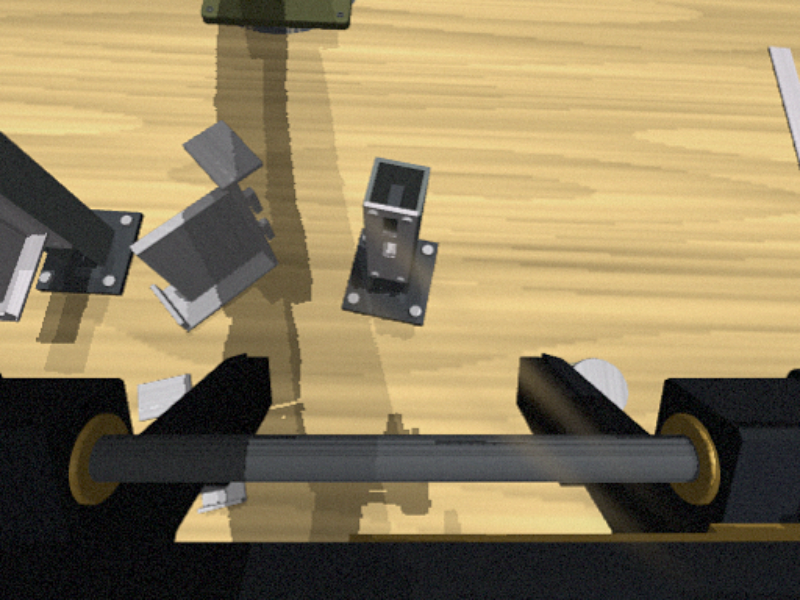

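The wrist view shows the face of the empty post. The strip's top edge is at (395,208), there is a dark slot at (391,225), a bright feature at (390,250) and the base bolts. I'll magnify it and measure in face coordinates.

Run:
```python
from h import *
z=np.load('w1.npz',allow_pickle=True); im,d,c=z['im'],z['d'],tuple(z['c']); 
P=cloud(c,d)
Q=P[95:210,215:285].reshape(-1,3)
X=np.array([-.982,.187,0])
F=Q[(Q[:,2]>.03)&(Q[:,2]<.172)]
# face = outermost along -X
m=(F@X); k=m<np.percentile(m,2)+.012; F2=F[k]
for _ in range(5):
    A=np.c_[F2[:,1],np.ones(len(F2))]; co=np.linalg.lstsq(A,F2[:,0],rcond=None)[0]; e=F[:,0]-(F[:,1]*co[0]+co[1]); F2=F[abs(e)<.003]
print('face x=%.4f*y+%.4f'%tuple(co),len(F2),'ang',np.degrees(np.arctan(co[0])),'rms',np.std(F2[:,0]-(F2[:,1]*co[0]+co[1])))
T=Q[Q[:,2]>.165]; print('top rect',cv2.minAreaRect((T[:,:2]*1000).astype(np.float32)),np.percentile(T[:,2],[50,90,97,100]))
print('face y range',np.percentile(F2[:,1],[1,99]))
B=P[130:215,205:290].reshape(-1,3);B=B[(B[:,2]>.004)&(B[:,2]<.016)]; print('base',cv2.minAreaRect((B[:,:2]*1000).astype(np.float32)))
# rectified face image, 0.25mm/px: y +-30mm, z .0-.19
a=np.arctan(co[0]); tv=np.array([np.sin(a),np.cos(a),0]); 
y0=.1700; o=np.array([co[0]*y0+co[1],y0,0])
zz=np.arange(.20,.04,-.0004); tt=np.arange(.035,-.035,-.0004)  # looking at face from outside: +y on right? keep +y left
G=o+tt[None,:,None]*tv+zz[:,None,None]*np.array([0,0,1])
uv=proj(c,G.reshape(-1,3)).reshape(len(zz),len(tt),2).astype(np.float32)
R=cv2.remap(im[:,:,::-1],uv[...,0],uv[...,1],cv2.INTER_CUBIC)
R=cv2.convertScaleAbs(cv2.resize(R,None,fx=1.5,fy=1.5),alpha=2)
for k,h in enumerate(np.arange(.2,.04,-.01)): cv2.putText(R,'%d'%round(h*1000),(0,int(k*25*1.5)+4),0,.35,(0,255,255),1); cv2.line(R,(25,int(k*37.5)),(32,int(k*37.5)),(0,255,255),1)
cr=cv2.convertScaleAbs(cv2.resize(im[90:215,210:290,::-1],None,fx=4.7,fy=4.7,interpolation=cv2.INTER_CUBIC),alpha=1.8)
H=max(R.shape[0],cr.shape[0]); out=np.zeros((H,R.shape[1]+cr.shape[1],3),np.uint8); out[:R.shape[0],:R.shape[1]]=R; out[:cr.shape[0],R.shape[1]:]=cr
print(out.shape); cv2.imwrite('pics/face.png',out[:600])
```

```text
face x=0.1829*y+0.4683 1055 ang 10.366300684130138 rms 0.0006352026670433228
top rect ((476.59539794921875, 170.113037109375), (44.10143280029297, 52.04892349243164), 79.83090209960938) [0.17445893 0.17967966 0.18053587 0.18189763]
face y range [0.14668418 0.18538389]
base ((475.6272277832031, 170.0667266845703), (90.15802764892578, 100.1318588256836), 79.83097839355469)
(600, 638, 3)
```

View pics/face.png

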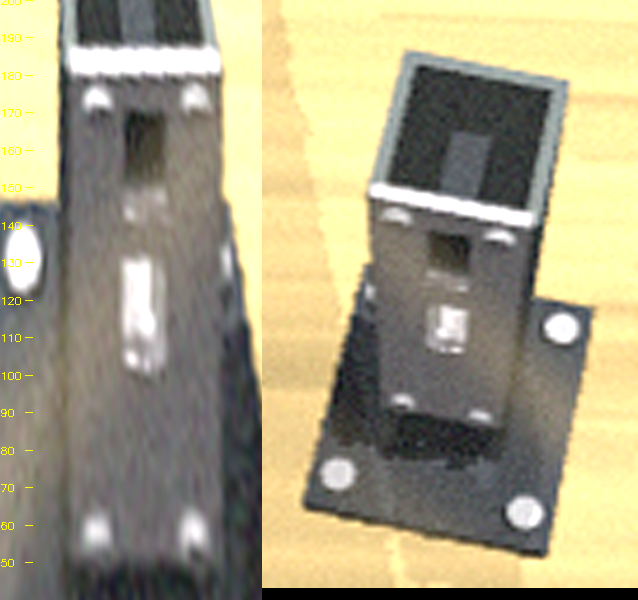

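The rectified face shows the strip top at z = 180 mm, the lower slot at 101–131 and the upper slot opening up to 170. So the lowest bracket place is z ≈ 80 mm, and insertion height is about 96 mm. Next I'll untilt and go above the loose bracket.

>>> {"fn": "step_arm", "kwargs": {"increments": [[[0.5,-1.5,0.3],[0,-8,0]],[[0.5,-1.5,0.3],[0,-8,0]],[[0.5,-1.5,0.3],[0,-8,0]],[[0.5,-1.5,0.3],[0,-8,0]],[[0.5,-1.5,0],[0,-3.3,0]],[[1.0,-2,0],[0,0,4]],[[1.0,-2,0],[0,0,4]],[[1.0,-2,0],[0,0,4]],[[0,-1.5,0],[0,0,0]],[[0,0,0],[0,0,0]]]}}

```text
clock: 3.15
tool_pos: [0.683, 0.0167, 0.2977]
eef_rot: [-0.12, 0.993, 0.006, -0.001]
contact_force: [0.8, 0.5, -0.3]
opening: 1.001
finger_force: 0.0
```

Run:
```python
from h import *
s=r.get_state(); print(s['clock'],s['tool_pos'],s['eef_rot'],s['q'])
im,d,c=snap('wrist'); np.savez('w2.npz',im=im,d=d,c=np.array(c,dtype=object))
P=cloud(c,d).reshape(-1,3); Q=P[(abs(P[:,0]-.66)<.1)&(abs(P[:,1]-.01)<.07)&(P[:,2]>.006)&(P[:,2]<.14)]
T=Q[(Q[:,2]>.110)&(Q[:,2]<.122)]; rc=cv2.minAreaRect((T[:,:2]*1000).astype(np.float32)); print('pad',T.mean(0),len(T),rc)
W=Q[(Q[:,2]>.08)&(Q[:,2]<.095)]; 
m=W[:,:2].mean(0)
for _ in range(4):
    w=np.linalg.svd(W[:,:2]-W[:,:2].mean(0),full_matrices=0)[2][0]; e=(W[:,:2]-np.median(W[:,:2],0))@[-w[1],w[0]]; W=W[abs(e)<.006]
print('web',len(W),W.mean(0),np.degrees(np.arctan2(w[1],w[0]))%180)
cv2.imwrite('pics/w2.png',cv2.convertScaleAbs(cv2.resize(im[:,:,::-1],(800,600)),alpha=1.4))
```

```text
3.15 [0.68297813 0.01672849 0.29771633] [-0.12022886  0.9927292   0.00564408 -0.00138081] [-0.06013976  0.69776023 -0.05426641  1.24507784  0.0253194   1.20256138
  1.70089833]
pad [ 0.62838316 -0.00246919  0.11504311] 779 ((628.5491333007812, -2.116443634033203), (27.303401947021484, 40.2575569152832), 13.758686065673828)
web 256 [0.67145491 0.009012   0.08809233] 14.219701017391058
```

View pics/w2.png

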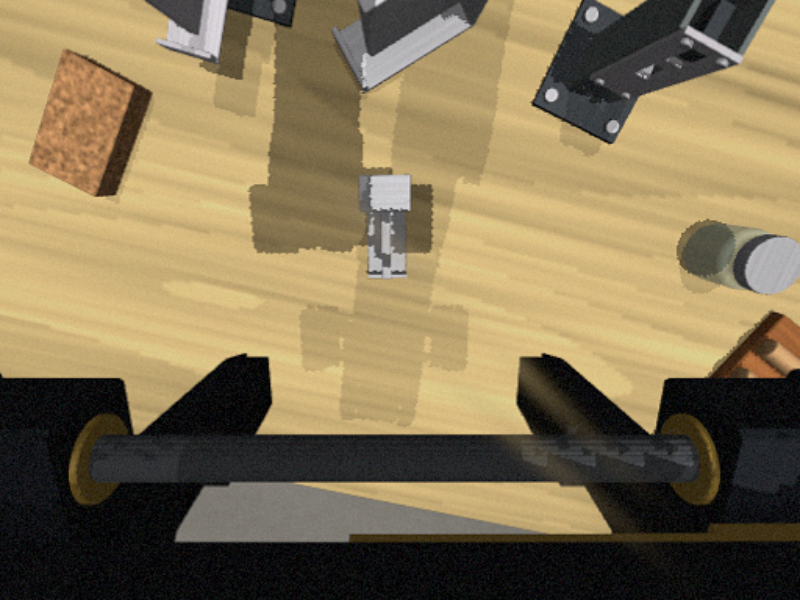

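The wrist view shows the bracket centred between the fingers at (388,225), with the tool yaw already matching its 14°. I'll descend and grip.

>>> {"fn": "step_arm", "kwargs": {"increments": [[[0.1,-0.5,-2.7],[-0.62,-0.23,0.2]],[[0,0,-3],[0,0,0]],[[0,0,-3],[0,0,0]],[[0,0,-3],[0,0,0]],[[0,0,-3],[0,0,0]],[[0,0,-3],[0,0,0]],[[0,0,-3],[0,0,0]],[[0,0,-2],[0,0,0]],[[0,0,-1.5],[0,0,0]],[[0,0,-0.5],[0,0,0]]]}}

```text
clock: 4.2
tool_pos: [0.6831, 0.0164, 0.0477]
eef_rot: [-0.125, 0.992, 0.001, -0.002]
contact_force: [-0.1, -0.1, -0.3]
opening: 1.0
finger_force: 0.0
```

>>> {"fn": "step_arm", "kwargs": {"increments": [[[0,0,0],[0,0,0]],[[0,0,0],[0,0,0]],[[0,0,0],[0,0,0]],[[0,0,0],[0,0,0]],[[0,0,0],[0,0,0]],[[0,0,0],[0,0,0]],[[0,0,0],[0,0,0]],[[0,0,0],[0,0,0]],[[0,0,0],[0,0,0]],[[0,0,0],[0,0,0]]], "fingers": 0, "grip_force": 30}}

```text
clock: 5.2
tool_pos: [0.6842, 0.0146, 0.0487]
eef_rot: [-0.124, 0.992, 0.001, -0.001]
contact_force: [-0.7, -0.4, -0.5]
opening: 0.113
finger_force: 0.3
```

Run:
```python
from h import *
s=r.get_state(); print({k:np.round(v,4) for k,v in s.items()})
im,d,c=snap('wrist'); np.savez('w3.npz',im=im,d=d,c=np.array(c,dtype=object))
P=cloud(c,d).reshape(-1,3); Q=P[(abs(P[:,0]-.63)<.04)&(abs(P[:,1]-.0)<.04)]
T=Q[(Q[:,2]>.108)&(Q[:,2]<.125)]; print('pad',T.mean(0),len(T),cv2.minAreaRect((T[:,:2]*1000).astype(np.float32)))
```

```text
{'clock': np.float64(5.2), 'q': array([-0.0626,  0.963 , -0.0504,  1.4808,  0.0616,  0.7018,  1.6816]), 'qd': array([ 0.0008, -0.0003,  0.0039, -0.0013,  0.0015, -0.0003,  0.0007]), 'joint_torque': array([-2.58800e-01, -6.07554e+01,  5.00500e-01, -1.25486e+01,
       -1.20400e-01,  9.74000e-02, -4.80000e-03]), 'tool_pos': array([0.6842, 0.0146, 0.0487]), 'eef_rot': array([-1.243e-01,  9.922e-01,  8.000e-04, -1.200e-03]), 'contact_force': array([-0.706 , -0.363 , -0.5023]), 'moment': array([-0.0753, -0.0277, -0.0146]), 'finger_force': np.float64(0.2715), 'opening': np.float64(0.1134)}
pad [ 6.28089985e-01 -5.01766035e-04  1.15249607e-01] 8002 ((644.2464599609375, 3.2587890625), (61.665740966796875, 40.5428352355957), 14.257255554199219)
```

>>> {"fn": "step_arm", "kwargs": {"increments": [[[0,-0.2,0.1],[0,0,0]],[[0,0,0],[0,0,0]],[[0,0,0],[0,0,0]],[[0,0,0],[0,0,0]],[[0,0,0],[0,0,0]],[[0,0,0],[0,0,0]],[[0,0,0],[0,0,0]],[[0,0,0],[0,0,0]],[[0,0,0],[0,0,0]],[[0,0,0],[0,0,0]]]}}

```text
clock: 6.25
tool_pos: [0.6842, 0.0127, 0.0498]
eef_rot: [-0.124, 0.992, 0.001, -0.001]
contact_force: [0.1, -0.4, -3.6]
opening: 0.086
finger_force: 29.9
```

```bash
cat >> h.py <<'E'
from scipy.spatial.transform import Rotation as Ro
def pad(): # pad of held bracket, as seen by the wrist camera: pad top rect relative to tool
    s=r.get_state(); tp=s['tool_pos']; Rt=Ro.from_quat(s['eef_rot']).as_matrix()
    im,d,c=snap('wrist'); P=cloud(c,d).reshape(-1,3); L=(P-tp)@Rt
    k=(L[:,0]>.028)&(L[:,0]<.085)&(abs(L[:,1])<.035)&(L[:,2]<-.04)&(L[:,2]>-.085); T=L[k]
    zt=np.median(T[:,2]); T=T[abs(T[:,2]-zt)<.004]
    rc=cv2.minAreaRect((T[:,:2]*1000).astype(np.float32))
    A=np.c_[T[:,:2],np.ones(len(T))]; co=np.linalg.lstsq(A,T[:,2],rcond=None)[0]
    print('clk %.2f'%s['clock'],'tcp',tp.round(4),'rotvec yaw',np.degrees(np.arctan2(Rt[1,0],Rt[0,0])).round(2)%360,'toolz',Rt[:,2].round(4),'F',s['contact_force'].round(2),'open',round(float(s['opening']),3),'ff',round(float(s['finger_force']),2))
    print('pad in tool: n',len(T),'zmed',zt.round(4),'rect',rc,'tilt deg',np.degrees(co[:2]).round(2)); 
    w=(np.r_[np.array(rc[0])/1000,zt])@Rt.T+tp; print('pad world',w.round(4))
    return im
E
python3 -c "
from h import *
im=pad(); cv2.imwrite('pics/w4.png',cv2.convertScaleAbs(cv2.resize(im[:,:,::-1],(800,600)),alpha=1.4))"
```

```text
clk 6.25 tcp [0.6842 0.0127 0.0498] rotvec yaw 194.28 toolz [-0.0025  0.0015 -1.    ] F [ 0.13 -0.42 -3.63] open 0.086 ff 29.95
pad in tool: n 7777 zmed -0.0663 rect ((58.650394439697266, 0.3400897979736328), (27.651884078979492, 40.188663482666016), 0.08677452802658081) tilt deg [0.42 0.7 ]
pad world [ 0.6274 -0.0016  0.1162]
```

View pics/w4.png

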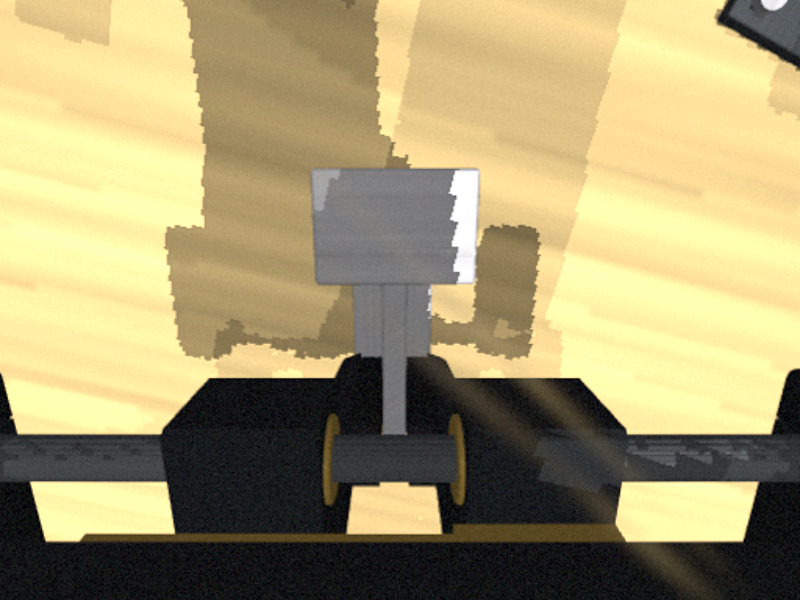

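The bracket is gripped squarely, with the pad at (395,225) in the picture and aligned to 0.1°. Now I'll lift it and carry it to the front of the post.

>>> {"fn": "step_arm", "kwargs": {"increments": [[[0,0,2],[0,0,0]],[[0,0,3],[0,0,0]],[[-1.0,1.7,3],[0,0,-3.1]],[[-1.0,1.7,3],[0,0,-3.1]],[[-1.1,1.7,2],[0,0,-3.1]],[[-1.1,1.7,1],[0,0,-3.1]],[[-1.1,1.7,0],[0,0,-3.1]],[[-1.1,1.7,0],[0,0,-3.1]],[[-1.0,1.7,0],[0,0,-3.1]],[[-1.0,1.6,0],[0,0,-3.0]]]}}

```text
clock: 7.3
tool_pos: [0.5995, 0.1486, 0.1899]
eef_rot: [0.092, 0.996, 0.001, -0.001]
contact_force: [0.2, 1.5, -2.3]
opening: 0.087
finger_force: 29.9
```

>>> {"fn": "step_arm", "kwargs": {"increments": [[[0,0,-1.5],[0,0,0]],[[0,0,-1.5],[0,0,0]],[[0,0,-1.0],[0,0,0]],[[0,0,-0.5],[0,0,0]],[[0,0,0],[0,0,0]],[[0,0,0],[0,0,0]],[[0,0,0],[0,0,0]],[[0,0,0],[0,0,0]],[[0,0,0],[0,0,0]],[[0,0,0],[0,0,0]]]}}

```text
clock: 8.3
tool_pos: [0.6003, 0.1477, 0.145]
eef_rot: [0.091, 0.996, 0.001, -0.001]
contact_force: [0.9, -0.7, -1.7]
opening: 0.088
finger_force: 29.9
```

```bash
cat >> h.py <<'E'
def post():
    s=r.get_state(); im,d,c=snap('wrist'); P=cloud(c,d).reshape(-1,3)
    Q=P[(abs(P[:,0]-.475)<.045)&(abs(P[:,1]-.17)<.045)&(P[:,2]>.165)&(P[:,2]<.187)]
    rc=cv2.minAreaRect((Q[:,:2]*1000).astype(np.float32)); print('post top',len(Q),np.percentile(Q[:,2],[50,95,99]),rc)
    return im
E
python3 -c "
from h import *
pad(); im=post(); cv2.imwrite('pics/w5.png',cv2.convertScaleAbs(cv2.resize(im[:,:,::-1],(800,600)),alpha=1.4))"
```

```text
clk 8.30 tcp [0.6003 0.1477 0.145 ] rotvec yaw 169.58 toolz [-0.0013  0.0025 -1.    ] F [ 0.86 -0.74 -1.68] open 0.088 ff 29.95
pad in tool: n 7805 zmed -0.0663 rect ((58.46205520629883, 0.0044574737548828125), (28.053123474121094, 40.24012756347656), 0.030197160318493843) tilt deg [0.49 0.7 ]
pad world [0.5429 0.1581 0.2114]
post top 2967 [0.17562684 0.18110052 0.18165376] ((491.1994323730469, 167.4781494140625), (44.25690841674805, 21.479602813720703), 79.72530364990234)
```

View pics/w5.png

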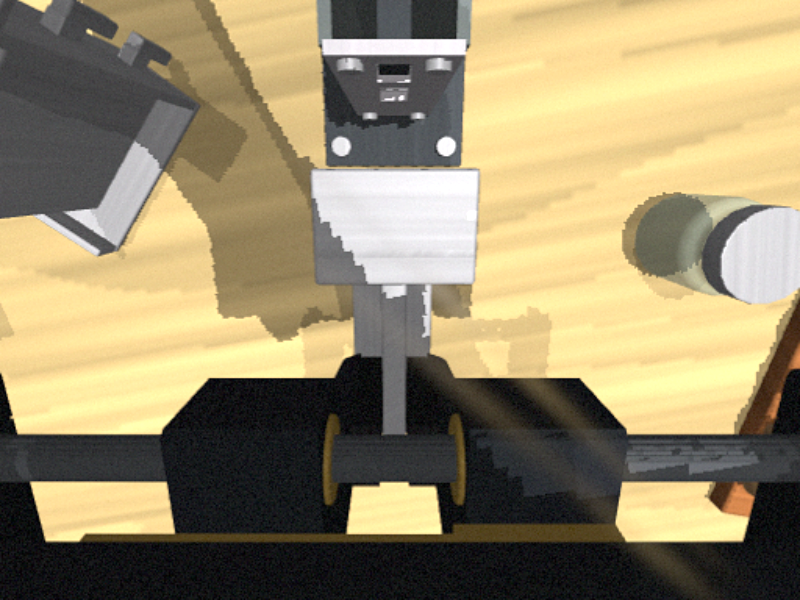

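The view shows the pad and strip both centred at column 395, with parallel edges. Relative height is 15.6 mm above lowest, inside the 14–18 mm window. I'll approach, then insert slowly.

>>> {"fn": "step_arm", "kwargs": {"increments": [[[-0.7,0.13,0],[0,0,0]],[[-0.7,0.13,0],[0,0,0]],[[-0.7,0.13,0],[0,0,0]],[[-0.6,0.11,0],[0,0,0]],[[-0.4,0.07,0],[0,0,0]],[[-0.2,0.04,0],[0,0,0]],[[0,0,0],[0,0,0]],[[0,0,0],[0,0,0]],[[0,0,0],[0,0,0]],[[0,0,0],[0,0,0]]]}}

```text
clock: 9.4
tool_pos: [0.5674, 0.1537, 0.1447]
eef_rot: [0.091, 0.996, 0.001, -0.001]
contact_force: [0.5, 0.1, -1.7]
opening: 0.087
finger_force: 29.9
```

```bash
python3 -c "
from h import *
pad()"
```

```text
clk 9.40 tcp [0.5674 0.1537 0.1447] rotvec yaw 169.57 toolz [-0.0014  0.0024 -1.    ] F [ 0.47  0.15 -1.75] open 0.087 ff 29.95
pad in tool: n 7798 zmed -0.0663 rect ((58.38551330566406, -0.09942626953125), (28.2064266204834, 40.3763313293457), 0.043845366686582565) tilt deg [0.52 0.66]
pad world [0.5101 0.164  0.2112]
```

>>> {"fn": "step_arm", "kwargs": {"increments": [[[-0.1,0.02,0],[0,0,0]],[[-0.1,0.02,0],[0,0,0]],[[-0.1,0.02,0],[0,0,0]],[[-0.1,0.02,0],[0,0,0]],[[-0.1,0.02,0],[0,0,0]],[[-0.1,0.02,0],[0,0,0]],[[0,0,0],[0,0,0]],[[0,0,0],[0,0,0]],[[0,0,0],[0,0,0]],[[0,0,0],[0,0,0]]]}}

```text
clock: 10.45
tool_pos: [0.5613, 0.155, 0.1448]
eef_rot: [0.091, 0.996, 0.001, -0.001]
contact_force: [0.9, 0.0, -1.8]
opening: 0.086
finger_force: 29.9
```

>>> {"fn": "step_arm", "kwargs": {"increments": [[[-0.1,0.02,0],[0,0,0]],[[-0.1,0.02,0],[0,0,0]],[[-0.1,0.02,0],[0,0,0]],[[-0.1,0.02,0],[0,0,0]],[[0,0,0],[0,0,0]],[[0,0,0],[0,0,0]],[[0,0,0],[0,0,0]],[[0,0,0],[0,0,0]],[[0,0,0],[0,0,0]],[[0,0,0],[0,0,0]]]}}

```text
clock: 11.45
tool_pos: [0.5572, 0.1558, 0.1448]
eef_rot: [0.091, 0.996, 0.001, -0.001]
contact_force: [1.8, -1.0, -2.4]
opening: 0.091
finger_force: 29.9
```

>>> {"fn": "step_arm", "kwargs": {"increments": [[[-0.1,0.02,0],[0,0,0]],[[-0.1,0.02,0],[0,0,0]],[[-0.1,0.02,0],[0,0,0]],[[0,0,0],[0,0,0]],[[0,0,0],[0,0,0]],[[0,0,0],[0,0,0]],[[0,0,0],[0,0,0]],[[0,0,0],[0,0,0]],[[0,0,0],[0,0,0]],[[0,0,0],[0,0,0]]]}}

```text
clock: 12.45
tool_pos: [0.5542, 0.1564, 0.1448]
eef_rot: [0.091, 0.996, 0.001, -0.001]
contact_force: [2.5, -0.5, -2.4]
opening: 0.083
finger_force: 29.9
```

```bash
python3 -c "
from h import *
pad()"
```

```text
clk 12.45 tcp [0.5542 0.1564 0.1448] rotvec yaw 169.58 toolz [-0.0016  0.0024 -1.    ] F [ 2.47 -0.5  -2.4 ] open 0.083 ff 29.95
pad in tool: n 7818 zmed -0.0663 rect ((58.49078369140625, -0.04437828063964844), (28.019947052001953, 40.237735748291016), 0.03633640706539154) tilt deg [0.45 0.72]
pad world [0.4968 0.1668 0.2112]
```

>>> {"fn": "step_arm", "kwargs": {"increments": [[[-0.05,0.01,0],[0,0,0]],[[-0.05,0.01,0],[0,0,0]],[[-0.05,0.01,0],[0,0,0]],[[-0.05,0.01,0],[0,0,0]],[[0,0,0],[0,0,0]],[[0,0,0],[0,0,0]],[[0,0,0],[0,0,0]],[[0,0,0],[0,0,0]],[[0,0,0],[0,0,0]],[[0,0,0],[0,0,0]]]}}

```text
clock: 13.5
tool_pos: [0.5522, 0.1568, 0.1448]
eef_rot: [0.091, 0.996, 0.001, -0.001]
contact_force: [2.3, -0.3, -2.2]
opening: 0.087
finger_force: 29.9
```

>>> {"fn": "step_arm", "kwargs": {"increments": [[[-0.05,0.01,0],[0,0,0]],[[-0.05,0.01,0],[0,0,0]],[[-0.05,0.01,0],[0,0,0]],[[0,0,0],[0,0,0]],[[0,0,0],[0,0,0]],[[0,0,0],[0,0,0]],[[0,0,0],[0,0,0]],[[0,0,0],[0,0,0]],[[0,0,0],[0,0,0]],[[0,0,0],[0,0,0]]]}}

```text
clock: 14.5
tool_pos: [0.552, 0.1568, 0.145]
eef_rot: [0.091, 0.996, 0.001, 0.0]
contact_force: [4.4, -1.4, -2.2]
opening: 0.088
finger_force: 29.9
```

It's fully inserted with the plate on the face, at about 2.5 N. I'll ease off slightly and go down through the free travel.

>>> {"fn": "step_arm", "kwargs": {"increments": [[[0.1,-0.02,0],[0,0,0]],[[0,0,-0.1],[0,0,0]],[[0,0,-0.1],[0,0,0]],[[0,0,-0.1],[0,0,0]],[[0,0,-0.1],[0,0,0]],[[0,0,-0.1],[0,0,0]],[[0,0,-0.1],[0,0,0]],[[0,0,0],[0,0,0]],[[0,0,0],[0,0,0]],[[0,0,0],[0,0,0]]]}}

```text
clock: 15.5
tool_pos: [0.552, 0.157, 0.1388]
eef_rot: [0.091, 0.996, 0.001, -0.001]
contact_force: [4.8, -0.3, -1.8]
opening: 0.086
finger_force: 30.0
```

```bash
python3 -c "
from h import *
pad()"
```

```text
clk 15.50 tcp [0.552  0.157  0.1388] rotvec yaw 169.58 toolz [-0.001   0.0026 -1.    ] F [ 4.8  -0.33 -1.76] open 0.086 ff 29.95
pad in tool: n 7888 zmed -0.0665 rect ((58.49818420410156, -0.08819961547851562), (28.017871856689453, 40.358184814453125), 0.1279992014169693) tilt deg [0.35 0.75]
pad world [0.4945 0.1673 0.2053]
```

>>> {"fn": "step_arm", "kwargs": {"increments": [[[0.05,-0.01,-0.05],[0,0,0]],[[0,0,-0.05],[0,0,0]],[[0,0,-0.05],[0,0,0]],[[0,0,-0.05],[0,0,0]],[[0,0,0],[0,0,0]],[[0,0,0],[0,0,0]],[[0,0,0],[0,0,0]],[[0,0,0],[0,0,0]],[[0,0,0],[0,0,0]],[[0,0,0],[0,0,0]]]}}

```text
clock: 16.55
tool_pos: [0.552, 0.1568, 0.1367]
eef_rot: [0.091, 0.996, 0.001, -0.001]
contact_force: [4.0, -1.1, -1.4]
opening: 0.084
finger_force: 30.0
```

Hooked and about 8 mm down. I'll release, rise, and move over the push pad with the fingers shut.

>>> {"fn": "step_arm", "kwargs": {"increments": [[[0,0,0],[0,0,0]],[[0,0,0],[0,0,0]],[[0,0,0],[0,0,0]],[[0,0,0],[0,0,0]],[[0,0,0],[0,0,0]],[[0,0,0],[0,0,0]],[[0,0,0],[0,0,0]],[[0,0,0],[0,0,0]],[[0,0,0],[0,0,0]],[[0,0,0],[0,0,0]]], "fingers": 0.35}}

```text
clock: 17.55
tool_pos: [0.5522, 0.1568, 0.1368]
eef_rot: [0.091, 0.996, 0.001, -0.001]
contact_force: [0.4, -0.4, -0.5]
opening: 0.352
finger_force: 0.0
```

```bash
python3 -c "
from h import *
pad()"
```

```text
clk 17.55 tcp [0.5522 0.1568 0.1368] rotvec yaw 169.58 toolz [-0.0017  0.0024 -1.    ] F [ 0.39 -0.42 -0.55] open 0.352 ff 0.0
pad in tool: n 7597 zmed -0.0663 rect ((55.03546142578125, 0.03318023681640625), (27.89415168762207, 40.250213623046875), 0.04010557755827904) tilt deg [-1.62  0.74]
pad world [0.4982 0.1666 0.2032]
```

>>> {"fn": "step_arm", "kwargs": {"increments": [[[0,0,0.5],[0,0,0]],[[0,0,0.5],[0,0,0]],[[0,0,1],[0,0,0]],[[0,0,1.5],[0,0,0]],[[0,0,1.5],[0,0,0]],[[0,0,1.5],[0,0,0]],[[0,0,1.5],[0,0,0]],[[0,0,1.0],[0,0,0]],[[0,0,0.5],[0,0,0]],[[0,0,0],[0,0,0]]]}}

```text
clock: 18.6
tool_pos: [0.5525, 0.1569, 0.2325]
eef_rot: [0.091, 0.996, 0.001, -0.0]
contact_force: [0.5, -0.6, -0.2]
opening: 0.351
finger_force: 0.0
```

>>> {"fn": "step_arm", "kwargs": {"increments": [[[-0.8,0.15,0],[0,0,0]],[[-1.0,0.18,0],[0,0,0]],[[-1.0,0.18,0],[0,0,0]],[[-1.0,0.18,0],[0,0,0]],[[-1.0,0.18,0],[0,0,0]],[[-0.9,0.16,0],[0,0,0]],[[0,0,0],[0,0,0]],[[0,0,0],[0,0,0]],[[0,0,0],[0,0,0]],[[0,0,0],[0,0,0]]], "fingers": 0, "grip_force": 10}}

```text
clock: 19.6
tool_pos: [0.4957, 0.1669, 0.2317]
eef_rot: [0.091, 0.996, 0.001, -0.001]
contact_force: [0.1, 0.7, 0.1]
opening: 0.007
finger_force: 0.0
```

Run:
```python
from h import *
s=r.get_state(); print(s['tool_pos'],s['opening'],s['contact_force'])
im,d,c=snap('side'); P=cloud(c,d).reshape(-1,3)
u=proj(c,[.4945,.167,.205])[0]; print(u)
u,v=u.astype(int); cr=im[max(0,v-60):v+100,max(0,u-80):u+120,::-1]
cv2.imwrite('pics/s6.png',cv2.convertScaleAbs(cv2.resize(cr,None,fx=3.7,fy=3.7,interpolation=cv2.INTER_CUBIC),alpha=1.5))
```

```text
[0.49567243 0.16693477 0.2317493 ] 0.006618492035936629 [0.11293996 0.72036991 0.14544663]
[227.89239479 131.68151708]
```

View pics/s6.png

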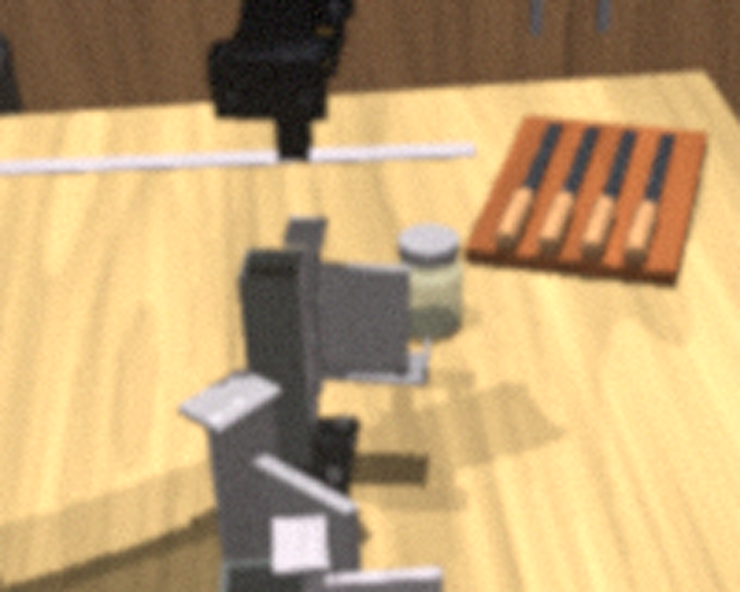

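The side view shows the bracket hanging in the slots, leaning out about 2°; the shut fingers are above its pad at about (293,140). I'll descend to the pad, slightly towards the post side so that the push straightens it.

>>> {"fn": "step_arm", "kwargs": {"increments": [[[-0.25,0.05,-0.5],[0,0,0]],[[0,0,-0.7],[0,0,0]],[[0,0,-0.7],[0,0,0]],[[0,0,-0.4],[0,0,0]],[[0,0,-0.2],[0,0,0]],[[0,0,-0.1],[0,0,0]],[[0,0,-0.1],[0,0,0]],[[0,0,-0.1],[0,0,0]],[[0,0,0],[0,0,0]],[[0,0,0],[0,0,0]]]}}

```text
clock: 20.65
tool_pos: [0.4927, 0.1676, 0.2039]
eef_rot: [0.091, 0.996, 0.001, -0.001]
contact_force: [0.7, 0.9, 0.1]
opening: 0.003
finger_force: 0.0
```

>>> {"fn": "step_arm", "kwargs": {"increments": [[[0,0,-0.05],[0,0,0]],[[0,0,-0.05],[0,0,0]],[[0,0,-0.05],[0,0,0]],[[0,0,-0.05],[0,0,0]],[[0,0,-0.05],[0,0,0]],[[0,0,-0.05],[0,0,0]],[[0,0,0],[0,0,0]],[[0,0,0],[0,0,0]],[[0,0,0],[0,0,0]],[[0,0,0],[0,0,0]]]}}

```text
clock: 21.65
tool_pos: [0.4927, 0.1676, 0.2008]
eef_rot: [0.091, 0.996, 0.001, -0.001]
contact_force: [-0.8, -0.0, -0.0]
opening: 0.007
finger_force: 0.0
```

>>> {"fn": "step_arm", "kwargs": {"increments": [[[0,0,-0.05],[0,0,0]],[[0,0,-0.05],[0,0,0]],[[0,0,-0.05],[0,0,0]],[[0,0,-0.05],[0,0,0]],[[0,0,0],[0,0,0]],[[0,0,0],[0,0,0]],[[0,0,0],[0,0,0]],[[0,0,0],[0,0,0]],[[0,0,0],[0,0,0]],[[0,0,0],[0,0,0]]]}}

```text
clock: 22.65
tool_pos: [0.4927, 0.1676, 0.1988]
eef_rot: [0.091, 0.996, 0.001, -0.001]
contact_force: [-0.2, 0.1, 0.1]
opening: 0.007
finger_force: 0.0
```

Run:
```python
from h import *
im,d,c=snap('side'); P=cloud(c,d)
u,v=proj(c,[.4945,.167,.205])[0].astype(int); a=im[v-60:v+60,u-60:u+60,::-1]
im2,d2,c2=snap('wrist'); b=im2[0:384,100:400,::-1]
a=cv2.resize(a,(400,400),interpolation=cv2.INTER_CUBIC); b=cv2.resize(b,(312,400))
cv2.imwrite('pics/s7.png',cv2.convertScaleAbs(np.hstack([a,b]),alpha=1.5))
Q=P[v-40:v+50,u-40:u+50].reshape(-1,3); Q=Q[(abs(Q[:,0]-.50)<.035)&(abs(Q[:,1]-.167)<.035)&(Q[:,2]>.184)&(Q[:,2]<.215)]; print(len(Q),np.percentile(Q[:,2],[5,50,95]))
```

```text
110 [0.19166469 0.20254793 0.20396261]
```

View pics/s7.png

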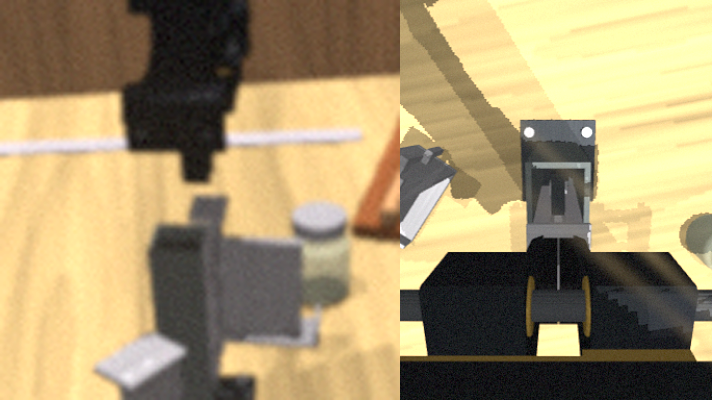

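Run:
```python
from h import *
s=r.get_state(); tp=s['tool_pos']; print(tp,s['contact_force'])
im,d,c=snap('side'); u,v=proj(c,[.4945,.167,.205])[0].astype(int)
print('crop org',u-60,v-60,'tcp px',proj(c,tp), 'pad corners',proj(c,[[.4982,.1666,.203],[.503,.187,.203],[.495,.147,.203]]))
P=cloud(c,d)
for row in range(v-20,v+16,2):
    cc=int(proj(c,tp)[0,0]); print(row,[tuple((P[row,k]*1000).round().astype(int).tolist()) for k in (cc-2,cc,cc+2)],im[row,cc])
```

```text
[0.49267938 0.16757657 0.19879524] [-1.03262933  0.88256509  0.4720946 ]
crop org 167 71 tcp px [[227.32677449 133.73544438]] pad corners [[229.37433104 132.33981148]
 [230.74836243 128.44514299]
 [228.56392185 136.16396388]]
111 [(489, 82, 305), (494, 79, 306), (498, 78, 306)] [21 19 18]
113 [(489, 82, 300), (494, 81, 300), (498, 79, 301)] [24 23 20]
115 [(489, 79, 296), (493, 82, 294), (498, 81, 295)] [24 24 18]
117 [(490, 154, 254), (494, 151, 255), (499, 151, 254)] [25 23 20]
119 [(489, 151, 250), (494, 153, 248), (499, 150, 249)] [24 21 16]
121 [(489, 151, 244), (494, 150, 244), (499, 152, 243)] [19 15 14]
123 [(489, 154, 237), (493, 153, 238), (498, 151, 238)] [22 19 17]
125 [(488, 155, 231), (493, 155, 231), (498, 154, 231)] [64 54 39]
127 [(494, 580, -1), (501, 580, -2), (508, 572, 1)] [157 131  93]
129 [(488, 185, 203), (493, 185, 203), (498, 187, 202)] [122 105  79]
131 [(487, 176, 202), (492, 175, 203), (498, 173, 203)] [64 60 60]
133 [(487, 163, 204), (492, 161, 204), (497, 162, 204)] [64 60 60]
135 [(486, 154, 203), (491, 153, 203), (496, 154, 202)] [62 60 60]
137 [(486, 150, 200), (491, 147, 201), (496, 147, 201)] [80 75 70]
139 [(486, 185, 174), (491, 186, 173), (496, 173, 180)] [59 57 54]
141 [(485, 187, 166), (491, 186, 167), (496, 165, 179)] [46 46 45]
143 [(485, 169, 171), (490, 186, 160), (495, 153, 179)] [45 40 38]
145 [(484, 165, 167), (490, 172, 162), (495, 147, 177)] [50 48 47]
```

The shut fingertips appear in depth at z ≈ 0.229, about 28 mm above the nominal TCP, with the pad at z ≈ 0.203. So there is no contact yet, and I'll go on down and feel for it.

>>> {"fn": "step_arm", "kwargs": {"increments": [[[0,0,-0.4],[0,0,0]],[[0,0,-0.4],[0,0,0]],[[0,0,-0.4],[0,0,0]],[[0,0,-0.3],[0,0,0]],[[0,0,-0.2],[0,0,0]],[[0,0,-0.1],[0,0,0]],[[0,0,0],[0,0,0]],[[0,0,0],[0,0,0]],[[0,0,0],[0,0,0]],[[0,0,0],[0,0,0]]]}}

```text
clock: 23.8
tool_pos: [0.4927, 0.1676, 0.1809]
eef_rot: [0.091, 0.996, 0.001, -0.001]
contact_force: [0.7, 0.1, -0.9]
opening: 0.006
finger_force: 0.0
```

Run:
```python
from h import *
s=r.get_state(); tp=s['tool_pos']; print(tp,s['contact_force'])
im,d,c=snap('side'); P=cloud(c,d)
for row in range(115,145,2): print(row,[tuple((P[row,k]*1000).round().astype(int).tolist()) for k in (221,225,227,230)])
```

```text
[0.49273974 0.16762865 0.18087508] [ 0.71305702  0.09157214 -0.92008863]
115 [(480, 78, 298), (489, 73, 299), (493, 76, 297), (500, 74, 298)]
117 [(479, 84, 289), (488, 82, 290), (493, 80, 291), (500, 81, 289)]
119 [(479, 85, 284), (-9223372036854775808, -9223372036854775808, -9223372036854775808), (493, 80, 285), (499, 79, 285)]
121 [(479, 82, 281), (488, 81, 280), (492, 82, 279), (499, 80, 280)]
123 [(478, 83, 275), (487, 82, 275), (492, 80, 275), (502, 174, 226)]
125 [(479, 594, 1), (488, 151, 233), (493, 150, 233), (501, 174, 220)]
127 [(479, 584, -2), (488, 153, 226), (493, 154, 226), (500, 155, 224)]
129 [(478, 561, 2), (487, 156, 219), (492, 152, 221), (500, 157, 218)]
131 [(477, 549, 0), (487, 155, 214), (492, 154, 214), (500, 153, 214)]
133 [(477, 534, 0), (487, 165, 203), (492, 162, 204), (500, 165, 202)]
135 [(476, 520, -1), (486, 155, 203), (491, 155, 202), (499, 153, 203)]
137 [(476, 501, 2), (486, 149, 200), (491, 147, 201), (499, 147, 200)]
139 [(475, 190, 172), (486, 184, 174), (491, 188, 172), (498, 148, 194)]
141 [(475, 189, 166), (485, 185, 167), (491, 187, 166), (498, 150, 187)]
143 [(474, 170, 171), (485, 173, 168), (490, 189, 159), (498, 166, 172)]<stdin>:4: RuntimeWarning: invalid value encountered in cast
```

>>> {"fn": "step_arm", "kwargs": {"increments": [[[0,0,-0.2],[0,0,0]],[[0,0,-0.2],[0,0,0]],[[0,0,-0.1],[0,0,0]],[[0,0,-0.05],[0,0,0]],[[0,0,-0.05],[0,0,0]],[[0,0,0],[0,0,0]],[[0,0,0],[0,0,0]],[[0,0,0],[0,0,0]],[[0,0,0],[0,0,0]],[[0,0,0],[0,0,0]]]}}

```text
clock: 24.85
tool_pos: [0.4927, 0.1676, 0.175]
eef_rot: [0.091, 0.996, 0.001, -0.001]
contact_force: [-0.7, -0.4, 6.2]
opening: 0.007
finger_force: 2.7
```

>>> {"fn": "step_arm", "kwargs": {"increments": [[[0,0,-0.05],[0,0,0]],[[0,0,-0.05],[0,0,0]],[[0,0,-0.05],[0,0,0]],[[0,0,-0.05],[0,0,0]],[[0,0,-0.05],[0,0,0]],[[0,0,0],[0,0,0]],[[0,0,0],[0,0,0]],[[0,0,0],[0,0,0]],[[0,0,0],[0,0,0]],[[0,0,0],[0,0,0]]]}}

```text
clock: 25.85
tool_pos: [0.4927, 0.168, 0.173]
eef_rot: [0.091, 0.996, 0.002, -0.001]
contact_force: [-2.5, 0.5, 9.9]
opening: 0.006
finger_force: 5.0
```

>>> {"fn": "step_arm", "kwargs": {"increments": [[[0,0,-0.05],[0,0,0]],[[0,0,-0.05],[0,0,0]],[[0,0,-0.05],[0,0,0]],[[0,0,-0.05],[0,0,0]],[[0,0,0],[0,0,0]],[[0,0,0],[0,0,0]],[[0,0,0],[0,0,0]],[[0,0,0],[0,0,0]],[[0,0,0],[0,0,0]],[[0,0,0],[0,0,0]]]}}

```text
clock: 26.85
tool_pos: [0.4927, 0.1681, 0.1713]
eef_rot: [0.091, 0.996, 0.002, -0.001]
contact_force: [-4.0, 0.2, 12.5]
opening: 0.005
finger_force: 6.1
```

>>> {"fn": "step_arm", "kwargs": {"increments": [[[0,0,-0.05],[0,0,0]],[[0,0,-0.05],[0,0,0]],[[0,0,-0.05],[0,0,0]],[[0,0,0],[0,0,0]],[[0,0,0],[0,0,0]],[[0,0,0],[0,0,0]],[[0,0,0],[0,0,0]],[[0,0,0],[0,0,0]],[[0,0,0],[0,0,0]],[[0,0,0],[0,0,0]]]}}

```text
clock: 27.85
tool_pos: [0.4926, 0.1682, 0.1699]
eef_rot: [0.091, 0.996, 0.002, -0.001]
contact_force: [-3.2, 0.3, 14.1]
opening: 0.005
finger_force: 6.8
```

>>> {"fn": "step_arm", "kwargs": {"increments": [[[0,0,-0.05],[0,0,0]],[[0,0,-0.05],[0,0,0]],[[0,0,0],[0,0,0]],[[0,0,0],[0,0,0]],[[0,0,0],[0,0,0]],[[0,0,0],[0,0,0]],[[0,0,0],[0,0,0]],[[0,0,0],[0,0,0]],[[0,0,0],[0,0,0]],[[0,0,0],[0,0,0]]]}}

```text
clock: 28.85
tool_pos: [0.4925, 0.1682, 0.1688]
eef_rot: [0.091, 0.996, 0.002, -0.001]
contact_force: [-4.0, 0.9, 13.0]
opening: 0.007
finger_force: 6.6
```

>>> {"fn": "step_arm", "kwargs": {"increments": [[[0,0,-0.05],[0,0,0]],[[0,0,-0.05],[0,0,0]],[[0,0,0],[0,0,0]],[[0,0,0],[0,0,0]],[[0,0,0],[0,0,0]],[[0,0,0],[0,0,0]],[[0,0,0],[0,0,0]],[[0,0,0],[0,0,0]],[[0,0,0],[0,0,0]],[[0,0,0],[0,0,0]]]}}

```text
clock: 29.85
tool_pos: [0.4924, 0.1683, 0.1679]
eef_rot: [0.091, 0.996, 0.002, -0.001]
contact_force: [-3.4, 0.2, 13.7]
opening: 0.004
finger_force: 7.0
```

>>> {"fn": "step_arm", "kwargs": {"increments": [[[0,0,-0.05],[0,0,0]],[[0,0,-0.03],[0,0,0]],[[0,0,0],[0,0,0]],[[0,0,0],[0,0,0]],[[0,0,0],[0,0,0]],[[0,0,0],[0,0,0]],[[0,0,0],[0,0,0]],[[0,0,0],[0,0,0]],[[0,0,0],[0,0,0]],[[0,0,0],[0,0,0]]]}}

```text
clock: 30.85
tool_pos: [0.4924, 0.1683, 0.1672]
eef_rot: [0.091, 0.996, 0.002, -0.001]
contact_force: [-4.8, -0.0, 15.9]
opening: 0.006
finger_force: 7.6
```

Force is near the end of the spring travel. I'll lift off now and see whether the pad stays down.

>>> {"fn": "step_arm", "kwargs": {"increments": [[[0,0,0.1],[0,0,0]],[[0,0,0.1],[0,0,0]],[[0,0,0.2],[0,0,0]],[[0,0,0.4],[0,0,0]],[[0,0,0.7],[0,0,0]],[[0,0,1.0],[0,0,0]],[[0.5,-0.1,1.0],[0,0,0]],[[2.0,-0.4,1.0],[0,0,0]],[[2.0,-0.4,0.5],[0,0,0]],[[1.5,-0.2,0],[0,0,0]]]}}

```text
clock: 31.85
tool_pos: [0.5547, 0.1562, 0.2177]
eef_rot: [0.091, 0.996, 0.002, 0.001]
contact_force: [-1.0, 0.2, -0.5]
opening: 0.006
finger_force: 0.0
```

Run:
```python
from h import *
s=r.get_state(); print(s['tool_pos'],s['contact_force'])
for n in('wrist','side','top'):
    im,d,c=snap(n); P=cloud(c,d).reshape(-1,3)
    X=np.array([-.9837,.1799,0]); Y=np.array([-.18,-.984,0]); D=P-[.4987,.1664,0]
    a,b=D@X,D@Y; k=(a>-.02)&(a<.026)&(abs(b)<.028)&(P[:,2]>.186)&(P[:,2]<.21); T=P[k]
    if len(T)<5: print(n,len(T)); continue
    A=np.c_[a[k],b[k],np.ones(len(T))]; co=np.linalg.lstsq(A,T[:,2],rcond=None)[0]
    print(n,len(T),'med z',np.median(T[:,2]),'tilt',np.degrees(co[:2]).round(2),'a-range',np.percentile(a[k],[2,98]).round(4),cv2.minAreaRect((T[:,:2]*1000).astype(np.float32)))
    if n=='wrist':cv2.imwrite('pics/w8.png',im[:,:,::-1])
```

```text
[0.55471602 0.15618615 0.21765617] [-0.99132368  0.2281888  -0.48150503]
wrist 2560 med z 0.19792786596021844 tilt [1.54 0.8 ] a-range [-0.0127  0.0146] ((497.9945373535156, 166.91070556640625), (40.1381721496582, 27.699848175048828), 79.49292755126953)
side 95 med z 0.19736795312557173 tilt [ 3.79 -1.96] a-range [-0.0123  0.0145] ((497.3377685546875, 164.9615478515625), (41.34845733642578, 27.346567153930664), 79.9698257446289)
top 245 med z 0.1972172926795846 tilt [1.3  0.31] a-range [-0.0118  0.0151] ((497.3019104003906, 167.81216430664062), (39.94511032104492, 27.71657371520996), 80.37063598632812)
```

The pad rests at z ≈ 0.1975. That is 5.5 mm below where it hung, and about 2.5 mm above the pushed bottom (0.195) that the spring returned it from, which is where the latch should hold it. I'll withdraw, re-check and hand in.

>>> {"fn": "step_arm", "kwargs": {"increments": [[[1,0,1.5],[0,0,0]],[[1,0,1.5],[0,0,0]],[[1,0,1.5],[0,0,0]],[[1,0,1.5],[0,0,0]],[[0,0,1],[0,0,0]],[[0,0,0],[0,0,0]],[[0,0,0],[0,0,0]],[[0,0,0],[0,0,0]],[[0,0,0],[0,0,0]],[[0,0,0],[0,0,0]]]}}

```text
clock: 33.0
tool_pos: [0.5922, 0.1566, 0.2855]
eef_rot: [0.091, 0.996, 0.001, -0.001]
contact_force: [-0.5, 0.2, 0.6]
opening: 0.005
finger_force: 0.0
```

Run:
```python
from h import *
im,d,c=snap('top'); P=cloud(c,d).reshape(-1,3)
k=(abs(P[:,0]-.498)<.028)&(abs(P[:,1]-.167)<.028)&(P[:,2]>.186)&(P[:,2]<.21); z=np.median(P[k,2]); print(k.sum(),z)
if .193<z<.200: print(r.finish_job())
```

```text
245 0.19712596316196535
the job is handed in; nothing more can be done
None
```

The bracket is hooked into the empty post and pushed down, the gripper is clear of it, and the job is handed in at 33 s. I take it as latched because it sprang back about 2.5 mm after the push and then stayed there, though the latch itself was out of view.

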